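Stack the snack boxes on the lunch carousel and hold it at the front

TASK

On the carousel's turquoise lunch box, stack the yellow-lidded snack box and then the smaller pink-lidded one on top of that, each set down gently and squarely: centred, with its long side along the lunch box's long side. Only then take the carousel's black upright post in the gripper and turn it, without jerking, until the lunch box stack faces the red front arrow on the foot, and finish still gripping the post so that the carousel is held still there. Leave the pump dispenser, the sippy cup and the loose ramekin where they stand.

Things in the scene. Friction and masses are not known exactly. Their poses are not given: they have to be found in the camera images.
- carousel_axis (a point): Centre of the carousel's top face, on its vertical turning axis, 34 mm above the counter. The carousel is a light wooden disc 300 mm across on a fixed grey foot that does not move. The arrow lies on this point's -x side.
- front_arrow (a point): Tip of the red front arrow on the fixed white tongue that sticks out from under the carousel, 195 mm from the axis, 10 mm above the counter; it points outwards, away from the axis.
- carousel (a joint): Angle of the carousel (rad), growing anticlockwise seen from above. 0 = the lunch box faces the front arrow exactly (lunch box centre on the line from axis to arrow). It starts between 0.8 and 1.6, so it must be turned clockwise seen from above. It turns easily (about 0.12 N m of friction), stays where it is left and has no stop near 0.
- lunch_top (a point): Centre of the lid of the turquoise lunch box, which is clipped fast to the carousel with its centre 70 mm from the axis: 130 mm long (this point's y axis, across the carousel's radius), 92 mm wide (x axis, along the radius), 52 mm high, flat lid 86 mm above the counter, z up. A round red sticker marks its outer side.
- post_grip (a point): Grip point on the black upright post on the carousel, 102 mm above the counter. The post is round, spins freely on its own axis, 20 mm across, its top 22 mm above this point, 115 mm from the turning axis, 110 degrees clockwise (from above) from the lunch box, free all round for 60 mm at this height.
- post: The same black post; origin at its foot on the carousel, 34 mm above the counter. A white ramekin (42 mm high) and an amber jar (64 mm high) are also fixed on the carousel, away from the post.
- big_center (a point): Centre of the loose larger snack box, white with yellow lid and closed: 100 mm long (x axis), 60 mm wide (y axis), 42 mm high, about 180 g, z up; this point is half-way up. It stands on the counter to the left or right of the carousel.
- big_box: The same yellow-lidded snack box; origin at the centre of its underside.
- small_center (a point): Centre of the loose smaller snack box, white with pink lid and closed: 84 mm long (x axis), 52 mm wide (y axis), 36 mm high, about 130 g, z up; this point is half-way up. It stands on the counter on the other side.
- small_box: The same pink-lidded snack box; origin at the centre of its underside.
- pump: Bystander: white pump dispenser, 66 mm across, 166 mm tall, loose; origin at the centre of its underside.
- cup: Bystander: blue sippy cup with orange lid and two handles, 120 mm across the handles, 122 mm tall, loose; origin at the centre of its underside.
- ramekin: Bystander: white ceramic ramekin, 80 mm across, 42 mm high, loose on the counter; origin at the centre of its underside.
There are look-alikes about, which are no part of the job. What is shaped like the small_box but blue is not meant.

How it is judged (in metres and radians):
On the way, in this order (a step that is already met when the one before it is completed fails the run):
1. The yellow-lidded box lies squarely on the lunch box, let go, the carousel not yet turned to the front (x of big_center in the frame of lunch_top between -0.01 and 0.01 m and y of big_center in the frame of lunch_top between -0.01 and 0.01 m and z of big_center in the frame of lunch_top between 0.017 and 0.025 m and angle between the x axis of big_center and the y axis of lunch_top, either way round below 0.13 rad and angle between big_center's own z axis and vertical below 0.08 rad and contact force between the fingers and big_box below 0.1 N and linear speed of big_box below 0.03 m/s and value of joint carousel above 0.4 rad), for 0.2 s.
2. The pink-lidded box lies squarely on the yellow-lidded one, let go, the carousel not yet turned to the front (all of step 1 and x of small_center in the frame of big_center between -0.01 and 0.01 m and y of small_center in the frame of big_center between -0.01 and 0.01 m and z of small_center in the frame of big_center between 0.035 and 0.043 m and angle between the x axis of small_center and the y axis of lunch_top, either way round below 0.13 rad and angle between small_center's own z axis and vertical below 0.08 rad and contact force between the fingers and small_box below 0.1 N), for 0.2 s.
At the end, for the whole second after the job is handed in: Yellow-lidded box on the lunch box, pink-lidded box on that, each within 10 mm and 0.13 rad of square, level, let go; lunch box within 0.08 rad of the front arrow, carousel still, fingers gripping its post with over 3 N; bystanders within 30 mm of their places (x of big_center in the frame of lunch_top between -0.01 and 0.01 m and y of big_center in the frame of lunch_top between -0.01 and 0.01 m and z of big_center in the frame of lunch_top between 0.017 and 0.025 m and angle between the x axis of each of big_center, small_center and the y axis of lunch_top, either way round below 0.13 rad and angle between each of big_center, small_center's own z axis and vertical below 0.08 rad and contact force between the fingers and big_box below 0.1 N and x of small_center in the frame of big_center between -0.01 and 0.01 m and y of small_center in the frame of big_center between -0.01 and 0.01 m and z of small_center in the frame of big_center between 0.035 and 0.043 m and contact force between the fingers and small_box below 0.1 N and value of joint carousel between -0.08 and 0.08 rad and velocity of joint carousel between -0.05 and 0.05 rad/s and contact force between the fingers and post above 3 N and distance of each of pump, cup, ramekin from where it was at the start of the episode below 0.03 m); the arm keeps its last pose, push and grip.
It fails at once if The pump dispenser, sippy cup or loose ramekin is shifted by more than 30 mm or tipped (distance of any of pump, cup, ramekin from where it was at the start of the episode above 0.03 m or angle between any of pump, cup, ramekin's own z axis and vertical above 0.3 rad).
It fails at once if The yellow-lidded snack box is dropped (moves faster than 0.45 m/s out of the fingers) (contact force between the fingers and big_box below 0.01 N and linear speed of big_box above 0.45 m/s).
It fails at once if The pink-lidded snack box is dropped (moves faster than 0.45 m/s out of the fingers) (contact force between the fingers and small_box below 0.01 N and linear speed of small_box above 0.45 m/s).
It fails at once if The carousel is jerked (faster than 1.5 rad/s) (velocity of joint carousel above 1.5 rad/s or velocity of joint carousel below -1.5 rad/s).
It also fails if it takes over 72 s, if anything falls off the work surface, if the arm or the gripper's body presses on something with over 40 N, if the wrist force passes 120 N, or if a joint passes its speed limit or range.

ROBOT

A 6-joint arm with a two-finger parallel gripper is mounted at the origin on the work surface. World frame = base frame: x ahead of the robot, y to its left, z up, the work surface at z = 0. Lengths are in m, angles in degrees, forces in N, time in s.
With the tool pointing down it reaches from about 0.325 to 0.775 m from the base axis. Payload 5.5 kg.
Tool frame: the origin (TCP) lies at the centre of the arm's flange, where the gripper is bolted on; the fingertips stand 182 mm ahead of it and the grasp point (between the pads) lies 163 mm ahead of it; z points along the fingers, y is the direction in which the jaws open and shut (so a half turn about z gives the same grasp; the last joint's range is limited). The gripper opens to 88 mm and grips with 3 to 60 N. Pads are 20 mm wide; open, the fingers measure 115 mm over their backs; the gripper's body (75 mm by 178 mm) begins 61 mm behind the grasp point.
Start: joints at [-68.566, 5.22, 70.514, -0, 104.267, -3.249], TCP at [0.251, -0.545, 0.405] pointing down, gripper open.
Joint ranges: [-164.24, 164.24], [-49.07, 125.15], [9.68, 141.18], [-86.29, 266.29], [3.28, 154.24], [-151.56, 151.56]. Speed limits (degrees/s): [147.25, 147.25, 172.46, 180, 180, 180].

INTERFACE

Orientations are given as [roll, pitch, yaw] about the fixed x, y, z axes, in that order (R = Rz(yaw) Ry(pitch) Rx(roll)).
In Python, from station import r gives the robot as it stands. The module is installed in compiled form; this text tells all that it offers. Calls block until the motion is done:
- r.reach(position, orientation): joint-space move of the TCP to a pose.
- r.servo_line(position, rotation=None, speed=0.15): straight line of the TCP; rotation=None keeps the orientation; speed is the mean speed in m/s.
- r.move_joints(angles): joint-space move.
- r.let_go() and r.grab(squeeze=None): open the fingers fully, or close them until they stop; squeeze is the grip in N (None keeps the last).
- r.wait(seconds).
- r.inverse_kinematics(position, orientation): joint angles nearest the present ones, or None.
- r.sense(): the state.
- r.snapshot(name): name is "side" or "top"; returns a dict with "frame" (384x512x3 uint8, red, green, blue), "fx", "fy", "cx", "cy" (pixels), "R" (3x3) and "t" (3): a world point X has camera coordinates R X + t. Camera axes: x right, y down, z forward; pixel columns grow to the right and rows downward; lengths in m; the calibration is good to about 2 mm. A picture is of the moment at which its call begins. There is no depth.
A pose or a line that the arm cannot do raises r.IKError and nothing moves.
- r.hand_in(): hands the job in, once; it reports no verdict.
The state is a dict: "clock": time; "joints": joint angles; "joint_vel": joint speeds; "joint_torque": joint torques, N m; "tcp_pos": TCP position; "orientation": TCP orientation; "contact_force": force on the tool from outside, world axes, zero at the start; "torque": the same for the moment, N m; "opening": finger opening in m.
Only numpy, scipy, OpenCV 4.12 (cv2) and the standard library are available. Lean on these libraries where they do the work, as an engineer would, in place of code of your own. Each camera call takes 0.05 s, during which the arm holds its last target. There are 200 camera calls.

## Working session

There is one attempt and no reset: what is moved stays moved. The work goes in short steps, each a Python script; the robot and the scene stay as the last script left them, time stands still between calls to the robot, and variables do not carry over. Pictures are saved under pics/ and viewed, about 8 in all and at most 12, crops included, and the job is handed in when it is done.

```bash
mkdir -p pics
cat > h.py <<'E'
import numpy as np, cv2
from station import r
def snap(n,save=None):
    s=r.snapshot(n)
    if save: cv2.imwrite('pics/'+save,s['frame'][:,:,::-1])
    return s
def ray(s,u,v,z):
    d=np.array([(u-s['cx'])/s['fx'],(v-s['cy'])/s['fy'],1.]); R=np.array(s['R']); t=np.array(s['t'])
    c=-R.T@t; w=R.T@d
    return c+w*(z-c[2])/w[2]
def proj(s,X):
    p=np.array(s['R'])@np.array(X)+np.array(s['t']); return np.array([s['fx']*p[0]/p[2]+s['cx'],s['fy']*p[1]/p[2]+s['cy']])
E
python3 - <<'E'
from h import *
import pickle
a=snap('top','top0.png');b=snap('side','side0.png')
pickle.dump((a,b),open('s0.pkl','wb'))
for s in(a,b): print(s['fx'],s['cx'],s['cy'],-np.array(s['R']).T@np.array(s['t']),np.round(s['R'],3).tolist())
print(r.sense())
E
```

```text
361.89052289803874 255.43082197924267 189.53375148204597 [ 0.41727785 -0.0210497   1.00879624] [[-0.013, -1.0, 0.018], [-0.985, 0.009, -0.173], [0.173, -0.02, -0.985]]
414.07040703266597 251.68740066505742 192.84953006069225 [0.4283707  0.66567094 0.84563351] [[-0.976, -0.216, 0.002], [-0.161, 0.723, -0.671], [0.143, -0.656, -0.741]]
{'clock': 0.1, 'joints': array([-6.85652638e+01,  5.25755824e+00,  7.05717992e+01, -9.22841024e-04,
        1.04266837e+02, -3.24701001e+00]), 'joint_vel': array([-0.0264078 , -0.03475628, -0.22760304,  0.02682089,  0.01632886,
        0.00589956]), 'joint_torque': array([ 4.17121919e-03, -4.47857273e+01, -4.07570100e+01,  7.01242732e-02,
        2.84801406e-02, -1.10772655e-04]), 'tcp_pos': array([ 0.25057773, -0.54522862,  0.40366396]), 'orientation': array([-1.79903909e+02, -4.55520482e-03,  2.46815158e+01]), 'contact_force': array([-0.08672493,  0.23542088,  0.79912529]), 'torque': array([-0.03296349, -0.02920007,  0.00035884]), 'opening': 0.08794264337166345}
```

View pics/top0.png

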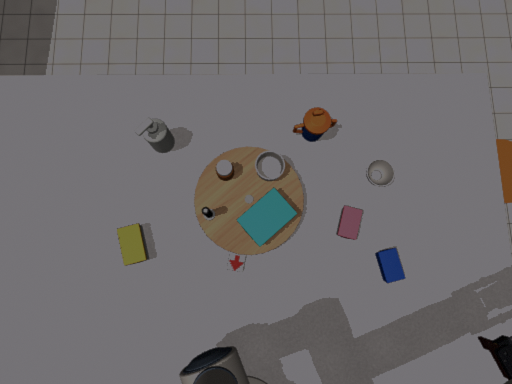

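View pics/side0.png

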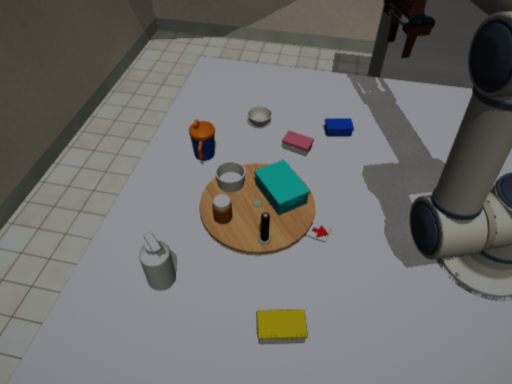

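Top view: the yellow box is at (132,244), and nothing else is yellow. The pink box is at (350,222). Its look-alike is the blue box at (391,265), and the red arrow at (237,263) is the only other reddish thing. The lunch box is at (267,216) and the post at (207,212). By the description I choose yellow and pink, not blue.

```bash
cat >> h.py <<'E'
HS={'yellow':((22,120,60),(35,255,255)),'pink':((165,60,60),(178,255,255)),'teal':((80,120,60),(95,255,255)),'red':((0,170,100),(6,255,255))}
def mask(s,c):
    return cv2.inRange(cv2.cvtColor(s['frame'],cv2.COLOR_RGB2HSV),*HS[c])
def rect(s,c,z,near=None,rad=60):
    """world centre, long-axis yaw (deg), dims of a lid seen at height z"""
    cs=[k for k in cv2.findContours(mask(s,c),cv2.RETR_EXTERNAL,cv2.CHAIN_APPROX_NONE)[0] if cv2.contourArea(k)>20]
    if near is not None: cs=[k for k in cs if np.linalg.norm(k.mean((0,1))-near)<rad]
    k=max(cs,key=cv2.contourArea)
    P=np.float32([ray(s,*q,z)[:2] for q in k[:,0]])*1000
    (x,y),(w,h),a=cv2.minAreaRect(P)
    if w<h: w,h,a=h,w,a+90
    return np.array([x,y])/1000,(a+90)%180-90,(w,h)
E
python3 - <<'E'
from h import *
import pickle
for s,n in zip(pickle.load(open('s0.pkl','rb')),('top','side')):
    for c,z in (('yellow',.042),('pink',.036),('teal',.086),('red',.01)):
        try: print(n,c,*rect(s,c,z))
        except Exception as e: print(n,c,e)
a,b=pickle.load(open('s0.pkl','rb'))
f=a['frame'][:,:,::-1]
t=[f[215:275,100:160],f[192:252,320:380],f[180:240,180:240],f[180:250,230:300],f[140:260,190:310],f[240:280,215:255]]
t2=b['frame'][:,:,::-1]; t+= [t2[300:350,250:315],t2[120:170,270:335]]
t=[cv2.resize(i,(200,200),interpolation=cv2.INTER_CUBIC) for i in t]
cv2.imwrite('pics/crop.png',np.vstack([np.hstack(t[:4]),np.hstack(t[4:])]))
E
```

```text
top yellow [0.44565192 0.28708429] 14.140717506408691 (98.49051666259766, 58.02310562133789)
top pink [ 0.49610803 -0.29357675] -15.605964660644531 (85.64733123779297, 53.53045654296875)
top teal [ 0.50975458 -0.06753146] -49.390586853027344 (128.38096618652344, 89.6925048828125)
top red [0.39481931 0.01442794] 31.191495895385742 (25.75126838684082, 24.362606048583984)
side yellow [0.4472785  0.29229987] 14.270561218261719 (99.2781753540039, 61.363128662109375)
side pink [ 0.49499463 -0.28724057] -14.826591491699219 (89.75198364257812, 60.488014221191406)
side teal [ 0.50648419 -0.0583201 ] -49.2634391784668 (144.08651733398438, 92.24140930175781)
side red [0.39497958 0.01574783] 26.05161476135254 (29.90085792541504, 25.407026290893555)
```

View pics/crop.png

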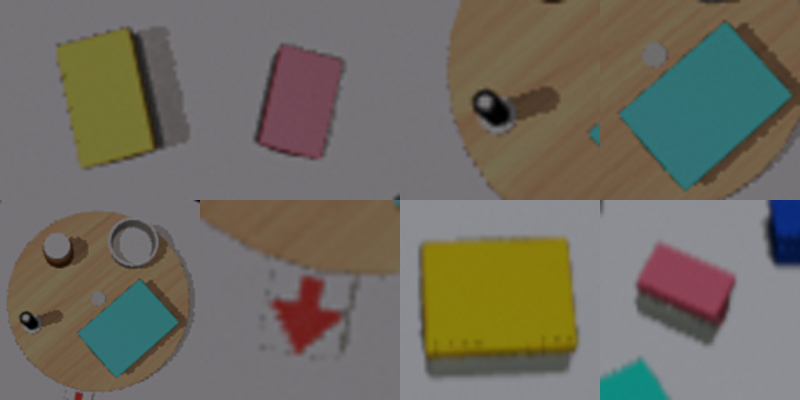

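The crops confirm the yellow and pink lids, with the blue box just at the crop's edge. They also show the grey hub dot at about (249,199), the arrow tip at about (235,270.5) and the post top at about (206,211).

```bash
cat >> h.py <<'E'
L=.163
def down(p,zg,yaw,speed=None):
    """grasp point to (p,zg), tool straight down"""
    q=[p[0],p[1],zg+L]
    if speed: r.servo_line(q,[180,0,yaw],speed)
    else: r.reach(q,[180,0,yaw])
def st(tag=''):
    s=r.sense(); print(tag,'t',round(s['clock'],2),'grasp',np.round(s['tcp_pos']-[0,0,L],4),'F',np.round(s['contact_force'],2),'op',round(s['opening'],4),'rpy',np.round(s['orientation'],2),'j6',round(s['joints'][5],1))
    return s
E
python3 - <<'E'
from h import *
import pickle
a,b=pickle.load(open('s0.pkl','rb'))
ax=ray(a,249.2,198.9,.034); tip=ray(a,235,270.6,.01); post=ray(a,206,211,.124)
l,y,_=rect(a,'teal',.086)
n=np.array([np.cos(np.radians(y-90)),np.sin(np.radians(y-90))])
print('axis',ax,'from lunch',l-.07*n,'tip',tip,np.linalg.norm((tip-ax)[:2]),'post',post)
A=(l-.07*n)
ang=lambda v:np.degrees(np.arctan2(v[1],v[0]))
print('lunch dir',ang(n),'arrow dir',ang((tip[:2]-A)),'post dir',ang(post[:2]-A),np.linalg.norm(post[:2]-A))
p,yw,_=rect(a,'yellow',.042)
down(p,.12,yw+180); st('above')
down(p,.026,yw+180,.12); st('low')
r.grab(20); st('grip')
down(p,.17,yw+180,.12); st('up')
snap('side','lift1.png')
E
```

```text
axis [ 0.56307751 -0.02382759  0.034     ] from lunch [ 0.56289608 -0.02196854] tip [0.37182991 0.01624427 0.01      ] 0.1954006158649836 post [0.52069274 0.08258872 0.124     ]
lunch dir -139.39058685302734 arrow dir 168.69019093677002 post dir 111.98090322089625 0.1127534552533302
above t 3.12 grasp [0.4461 0.2866 0.1201] F [ 0.4   0.52 -0.35] op 0.088 rpy [-1.7999e+02  2.0000e-02 -1.6594e+02] j6 -75.0
low t 4.06 grasp [0.446  0.2872 0.0269] F [-0.35  0.56  0.17] op 0.0879 rpy [ 1.7998e+02  8.0000e-02 -1.6586e+02] j6 -75.0
grip t 4.61 grasp [0.4457 0.2873 0.0265] F [-0.61  1.75  1.9 ] op 0.06 rpy [ 1.7996e+02  5.0000e-02 -1.6585e+02] j6 -75.0
up t 5.96 grasp [0.4456 0.287  0.1689] F [-0.64 -0.31 -1.86] op 0.0602 rpy [-1.7997e+02 -1.1000e-01 -1.6586e+02] j6 -75.0
```

Run:
```python
from h import *
import pickle
a,b=pickle.load(open('s0.pkl','rb'))
l,y,_=rect(a,'teal',.086); Y=y+180
down(l,.185,Y); r.wait(.2); st('above')
down(l,.120,Y,.1); r.wait(.2); f0=st('pre')['contact_force'][2]
for z in np.arange(.1155,.1085,-.001):
    down(l,z,Y,.03); f=r.sense()['contact_force'][2]
    if f-f0>2: break
r.wait(.2); st('down %.4f'%z)
r.let_go(); st('open')
down(l,.20,Y,.12); st('up')
s=snap('top','top1.png'); snap('side','side1.png')
print(rect(s,'yellow',.128),rect(s,'teal',.086))
```

```text
above t 7.56 grasp [ 0.5099 -0.0665  0.185 ] F [-0.06 -0.15 -1.9 ] op 0.06 rpy [ 1.8000e+02 -1.0000e-02  1.3073e+02] j6 -52.0
pre t 8.56 grasp [ 0.5099 -0.0676  0.121 ] F [ 0.1   0.27 -1.54] op 0.06 rpy [1.7994e+02 7.0000e-02 1.3061e+02] j6 -51.9
down 0.1115 t 10.06 grasp [ 0.5097 -0.0675  0.1125] F [-3.27 -0.29  5.34] op 0.0594 rpy [1.7997e+02 4.0000e-02 1.3062e+02] j6 -52.0
open t 10.68 grasp [ 0.5098 -0.0675  0.1114] F [ 0.04  1.2  -0.55] op 0.0879 rpy [-1.8000e+02 -1.0000e-02  1.3061e+02] j6 -51.9
up t 11.57 grasp [ 0.5097 -0.0675  0.199 ] F [-0.24  0.6   0.83] op 0.0877 rpy [-1.7995e+02 -7.0000e-02  1.3061e+02] j6 -51.9
(array([ 0.4890318 , -0.04374903]), 44.203025817871094, (58.40141296386719, 32.70719909667969)) (array([ 0.47727237, -0.04467717]), 44.21548080444336, (71.76913452148438, 52.03679656982422))
```

The arm hides the stack. I move over the pink box and look again from there.

Run:
```python
from h import *
import pickle
a,b=pickle.load(open('s0.pkl','rb'))
p,yw,_=rect(a,'pink',.036)
down(p,.15,yw+180); st('above')
s=snap('top','top2.png'); t=snap('side')
print('big',rect(s,'yellow',.128),'side',rect(t,'yellow',.128)); print('teal',rect(s,'teal',.086)); print('before',rect(a,'teal',.086))
f=cv2.resize(s['frame'][140:260,190:310,::-1],(400,400),interpolation=cv2.INTER_CUBIC)
g=cv2.resize(t['frame'][110:260,190:340,::-1],(400,400),interpolation=cv2.INTER_CUBIC)
cv2.imwrite('pics/chk1.png',np.hstack([f,g]))
pickle.dump((s,t),open('s2.pkl','wb'))
```

```text
above t 12.61 grasp [ 0.4962 -0.2932  0.1498] F [ 0.14 -0.42 -0.04] op 0.0876 rpy [ 1.7996e+02 -3.0000e-02  1.6434e+02] j6 -108.3
big (array([ 0.50992941, -0.06944347]), -49.35932159423828, (98.84961700439453, 57.73579025268555)) side (array([ 0.50676422, -0.05913403]), -49.345367431640625, (115.86465454101562, 61.87039566040039))
teal (array([ 0.50975458, -0.06753146]), -49.390586853027344, (128.38096618652344, 89.6925048828125))
before (array([ 0.50975458, -0.06753146]), -49.390586853027344, (128.38096618652344, 89.6925048828125))
```

View pics/chk1.png

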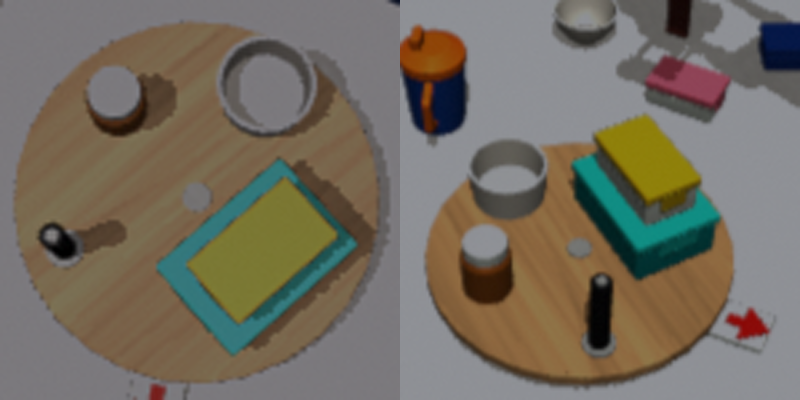

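Both views show the yellow box square on the lunch box. It is within 2 mm and 0.1° by the top view, and the carousel has not moved. Next is the pink box.

Run:
```python
from h import *
import pickle
a,b=pickle.load(open('s0.pkl','rb')); s2,_=pickle.load(open('s2.pkl','rb'))
p,yw,_=rect(a,'pink',.036)
down(p,.025,yw+180,.12); st('low')
r.grab(20); st('grip')
down(p,.24,yw+180,.15)
l,y,_=rect(s2,'yellow',.128); l=l+[0,.001]; Y=y+180
down(l,.22,Y); r.wait(.2); st('above')
down(l,.161,Y,.1); r.wait(.2); f0=st('pre')['contact_force'][2]
for z in np.arange(.157,.1495,-.001):
    down(l,z,Y,.03); f=r.sense()['contact_force'][2]
    if f-f0>1.5: break
r.wait(.2); st('down %.4f'%z)
r.let_go(); st('open')
down(l,.235,Y,.12)
post=np.array([.5207,.0826])
down([.47,.18],.235,Y); st('up')
s=snap('top'); t=snap('side')
pickle.dump((s,t),open('s3.pkl','wb'))
print('small',rect(s,'pink',.164),'big was',rect(s2,'yellow',.128)); print('teal',rect(s,'teal',.086))
f=cv2.resize(s['frame'][140:260,190:310,::-1],(400,400),interpolation=cv2.INTER_CUBIC)
g=cv2.resize(t['frame'][110:260,190:340,::-1],(400,400),interpolation=cv2.INTER_CUBIC)
cv2.imwrite('pics/chk2.png',np.hstack([f,g]))
```

```text
low t 13.9 grasp [ 0.4964 -0.2938  0.0261] F [-0.45 -0.76  0.82] op 0.0874 rpy [-1.7997e+02  1.0000e-01  1.6439e+02] j6 -108.4
grip t 14.55 grasp [ 0.4961 -0.2936  0.0251] F [-0.13 -0.73  0.23] op 0.0519 rpy [-180.      0.    164.39] j6 -108.4
above t 17.27 grasp [ 0.51   -0.0695  0.2199] F [ 0.23 -0.49 -1.  ] op 0.0515 rpy [-179.99   -0.    130.57] j6 -52.1
pre t 18.21 grasp [ 0.5101 -0.0685  0.162 ] F [ 0.56  0.85 -0.79] op 0.0519 rpy [1.7994e+02 7.0000e-02 1.3064e+02] j6 -52.1
down 0.1520 t 19.94 grasp [ 0.5099 -0.0685  0.1531] F [-2.58  1.51  5.01] op 0.0519 rpy [1.7997e+02 5.0000e-02 1.3064e+02] j6 -52.1
open t 20.67 grasp [ 0.5099 -0.0685  0.152 ] F [-0.63 -0.47  0.04] op 0.0876 rpy [180.     0.   130.64] j6 -52.1
up t 22.5 grasp [0.4703 0.1794 0.2346] F [ 0.69 -0.15  0.15] op 0.0876 rpy [-1.7995e+02  2.0000e-02  1.3061e+02] j6 -23.6
small (array([ 0.50984851, -0.06985217]), -49.335289001464844, (83.12977600097656, 50.173301696777344)) big was (array([ 0.50992941, -0.06944347]), -49.35932159423828, (98.84961700439453, 57.73579025268555))
teal (array([ 0.50971564, -0.06744862]), -49.390586853027344, (128.5574188232422, 89.64381408691406))
```

View pics/chk2.png

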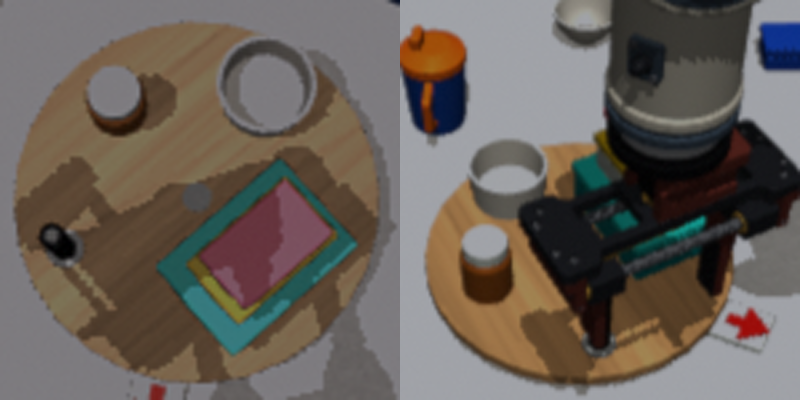

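The pink box is square on the yellow one in the top view, within 1 mm and 0.1°. In the side view the gripper hides the stack. Next I grip the post with the jaws tangential and turn it slowly along the arc.

Run:
```python
from h import *
post=np.array([.522,.0838]); A=np.array([.563,-.0225]); zg=.106
down(post,.20,110); down(post,zg,110,.1); st('at post')
r.grab(12); r.wait(.2); s=st('grip')
p0=s['tcp_pos'][:2]; v=p0-A; R0=np.linalg.norm(v); a0=np.arctan2(v[1],v[0]); print(R0,np.degrees(a0))
tot=51.0; N=8
for k in range(1,N+1):
    d=tot*k/N; a=a0-np.radians(d); Rk=R0+(.115-R0)*k/N
    down(A+Rk*np.array([np.cos(a),np.sin(a)]),zg,110-d,.05)
    s=r.sense(); F=s['contact_force']
    if k%2==0: st(k)
    if np.abs(F).max()>35: print('force!',F); break
import pickle
t=snap('top'); u=snap('side')
pickle.dump((t,u),open('s4.pkl','wb'))
for c,z in(('teal',.086),('yellow',.128),('pink',.164)): print(c,rect(t,c,z))
f=cv2.resize(t['frame'][100:280,130:310,::-1],(400,400),interpolation=cv2.INTER_CUBIC)
g=cv2.resize(u['frame'][100:280,140:340,::-1],(400,400),interpolation=cv2.INTER_CUBIC)
cv2.imwrite('pics/chk3.png',np.hstack([f,g]))
```

```text
at post t 24.23 grasp [0.5222 0.0838 0.1069] F [ 0.8  -0.36  0.77] op 0.0879 rpy [1.7992e+02 2.0000e-02 1.1000e+02] j6 -14.6
grip t 25.48 grasp [0.522  0.0838 0.1061] F [ 0.64 -0.34  0.37] op 0.0199 rpy [179.98   0.   110.  ] j6 -14.6
0.1139395383018731 111.06715162554411
2 t 26.28 grasp [0.5464 0.0904 0.1061] F [ 1.44 -0.15 -0.1 ] op 0.0195 rpy [180.     0.    97.37] j6 -1.5
4 t 27.1 grasp [0.5717 0.0915 0.1061] F [ 1.08  0.19 -0.12] op 0.0198 rpy [1.800e+02 1.000e-02 8.462e+01] j6 11.1
6 t 27.92 grasp [0.5967 0.087  0.1061] F [ 1.03 -1.52  0.81] op 0.0196 rpy [1.800e+02 2.000e-02 7.187e+01] j6 23.2
8 t 28.73 grasp [0.6202 0.0769 0.1061] F [-1.67 -4.45  2.07] op 0.0199 rpy [1.800e+02 4.000e-02 5.911e+01] j6 34.9
teal (array([ 0.49206113, -0.022393  ]), 80.13055419921875, (102.92019653320312, 89.74697875976562))
yellow (array([ 0.47291736, -0.03353544]), -60.476762771606445, (91.28683471679688, 45.683265686035156))
pink (array([ 0.49190466, -0.01514023]), 79.63313293457031, (74.44049835205078, 50.20341491699219))
```

View pics/chk3.png

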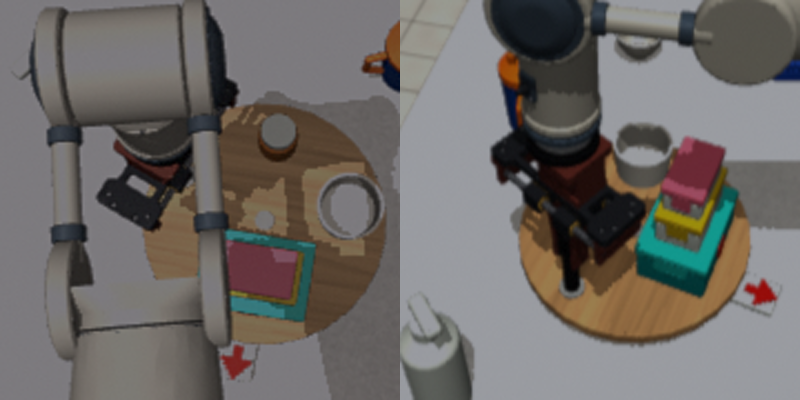

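The turn was smooth. The stack is intact, with the lunch box direction at about 170.1° and the arrow at 168.7°. I turn the last bit, firm up the grip and check the visible edges.

Run:
```python
from h import *
s=r.sense(); A=np.array([.563,-.0225]); p=s['tcp_pos'][:2]; v=p-A; d=1.4
a=np.arctan2(v[1],v[0])-np.radians(d); R0=np.linalg.norm(v)
down(A+R0*np.array([np.cos(a),np.sin(a)]),.106,s['orientation'][2]-d,.02)
r.grab(15); r.wait(.5); st('end'); print('tcp dir',np.degrees(a),'R',R0)
t=snap('top'); y=rect(t,'teal',.086)[1]; n=np.radians(y+90); print('lunch dir',y+90)
n=np.array([np.cos(n),np.sin(n)]); m=np.array([n[1],-n[0]]); m=m if m[1]<0 else -m
for c,z in(('teal',.086),('yellow',.128),('pink',.164)):
    k=max(cv2.findContours(mask(t,c),cv2.RETR_EXTERNAL,cv2.CHAIN_APPROX_NONE)[0],key=cv2.contourArea)
    P=np.array([ray(t,*q,z)[:2] for q in k[:,0]])-A-.07*n
    print(c,'radial',np.round([(P@n).min(),(P@n).max()],4),'right end',round((P@m).max(),4))
# arrow: tip direction
k=max(cv2.findContours(mask(t,'red')[250:290,215:260].copy(),cv2.RETR_EXTERNAL,cv2.CHAIN_APPROX_NONE)[0],key=cv2.contourArea)[:,0]
P=np.array([ray(t,u+215,w+250,.01)[:2] for u,w in k]); q=P[np.argmax(np.linalg.norm(P-A,axis=1))]-A
print('arrow tip dir',np.degrees(np.arctan2(q[1],q[0])),np.linalg.norm(q),'mean dir',np.degrees(np.arctan2(*(P.mean(0)-A)[::-1])))
u=snap('side'); 
f=cv2.resize(t['frame'][170:290,190:310,::-1],(400,400),interpolation=cv2.INTER_CUBIC)
g=cv2.resize(u['frame'][100:300,140:340,::-1],(400,400),interpolation=cv2.INTER_CUBIC)
cv2.imwrite('pics/chk4.png',np.hstack([f,g]))
```

```text
end t 29.83 grasp [0.6224 0.0756 0.106 ] F [-4.09 -3.67  3.44] op 0.0197 rpy [-1.7999e+02  1.0000e-02  5.7680e+01] j6 36.1
tcp dir 58.76171295082589 R 0.11470592382602089
lunch dir 169.02918243408203
teal radial [-0.0451  0.0449] right end 0.0633
yellow radial [-0.0268  0.0301] right end 0.05
pink radial [-0.0239  0.0268] right end 0.0424
arrow tip dir 167.33296060468894 0.18888078238712191 mean dir 167.77095967177044
```

View pics/chk4.png

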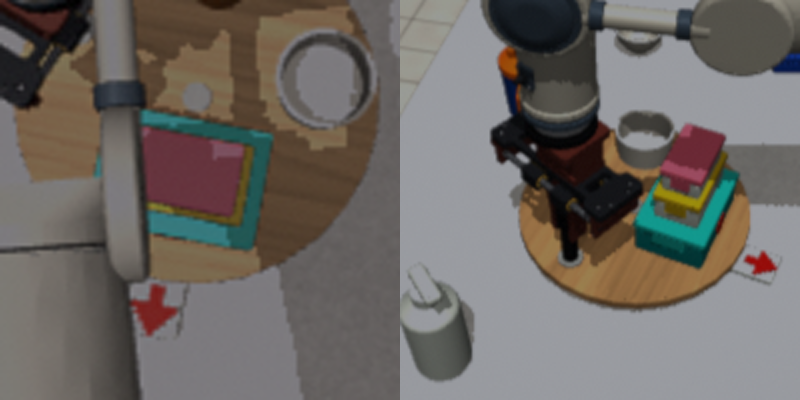

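```bash
python3 -c "
from h import *
st('final'); r.hand_in()"
```

```text
final t 29.93 grasp [0.6224 0.0756 0.106 ] F [-3.96 -4.2   3.3 ] op 0.0195 rpy [-1.7998e+02  1.0000e-02  5.7680e+01] j6 36.1
the job is handed in; nothing more can be done
```

I stacked the yellow-lidded box and then the pink-lidded one on the lunch box. I then turned the carousel about 52° clockwise by its post and handed in at 29.9 s, still gripping the post with 15 N commanded.

**Stack:** After the turn, the visible edges put both boxes about 1.5 mm off centre along the radius and 1–2 mm along the length. They were last measured square to within 0.1° before the turn; mid-turn the pink box read 0.5° off the lunch box. The yellow box's own mid-turn angle was unusable because the arm hid part of it.

**Facing the arrow:** The lunch box points at 169.0°. The arrow measured 168.7° in the first picture and 167.3–167.8° in the last. These disagree slightly, but the largest error is about 0.03 rad against the 0.08 allowed.

**Limits and bystanders:** Sensed contact force stayed below 6 N in the readings I took. I did not measure the bystanders again at the end. The arm was routed clear of them, and nothing in the last pictures looked disturbed. The arm also hid the left end of the stack in the top view, so I checked that end only by eye in the side view.

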